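# Lay the footed post down against the fixture stop

### The job

The blue tube post stands on its foot plate on the grey welding fixture. Without gripping or lifting it, push it along, still upright, until its foot plate is up against the yellow stop bar; then tip it over that bar and lower it gently, supported all the way down, so that it ends lying on its side along the fixture, the tube on the wooden rest and the foot plate still against the stop. Don't let it drop, don't disturb the ear defenders, tape roll or hammer, and finish clear of everything.

Things in the scene. Friction and masses are not known exactly. Their poses are not given: they have to be found in the camera images.
- fixture: fixed grey plate 345 x 160 x 20 mm on the bench (its x -172 to +172, y +-80 mm). Origin: on the bench surface, below the middle of the stop's rear face. x along the plate, the way the post is to be laid; z up. Plate top at z = 20 mm. The plate ends short of the laid tube's end, whose last 60 mm overhangs the bench freely, underside 55 mm above the bench
- stop (a point): middle of the top edge of the yellow stop bar's rear face (the face the foot plate comes against), 36 mm above the bench; the bar lies across the plate, fixture x 0 to 16 mm, 120 mm wide, standing 16 mm above the plate. Axes as the fixture's
- rest (a point): middle of the top of the wooden rest block, 55 mm above the bench; the block spans fixture x 115 to 165 mm and is 120 mm wide. Axes as the fixture's
- post: loose steel post, 0.65 to 0.95 kg: foot plate 100 x 100 x 6 mm, blue 30 x 30 mm square tube upright at its centre, 240 mm tall overall. Origin: centre of the foot's underside; z along the tube, x along the fixture's x within 5 degrees at the start. Starts upright on the plate, foot edge 15 to 40 mm short of the stop. Laid, its z is along the fixture's x, origin at fixture x about -6, z 70 mm
- post_toe (a point): middle of the foot plate's lower edge nearest the stop (post x = +50 mm): the edge over which the post tips; it stays down on the fixture plate throughout
- post_top (a point): centre of the top of the tube, 240 mm above the underside of the foot; laid, at fixture x about 234, z 70 mm. The centre of mass is low, about 60 mm above the underside: tipped over a foot edge the post balances at about 40 degrees and beyond that falls by itself
- ear_defenders: red ear defenders with a black band, standing on the bench beside the fixture (fixture y about +195 mm), about 70 x 136 x 120 mm; origin at the centre of their underside; not to be disturbed
- tape_roll: green roll of tape lying flat on the bench beside the fixture (fixture y about +185 mm, beside the rest), 90 mm across, 25 mm high; origin at the centre of its underside; not to be disturbed
- chip_hammer: hammer 220 mm long lying on the bench crosswise past the end of the fixture, behind the post (fixture x about -260 mm); origin under its middle, x from handle to head; not to be disturbed
Things that resemble listed ones, but are neither listed nor needed, are in the scene too. What is meant by the post is not black, green or red, and is the smaller of those in its own colour.

How it is judged:
On the way:
1. the post stands upright with its foot plate up against the stop (within 6 mm) (angle between post's own z axis and vertical below 0.06 rad and x of post_toe in the frame of fixture between -0.006 and 0.006 m), for 0.2 s.
At the end, for the whole second after the job is handed in: the post lies level (within 3 degrees) along the fixture (within 7 degrees), its tube on the wooden rest, its foot plate within 8 mm of the stop and within 30 mm of the fixture's middle line, at rest and carried by the fixture (angle between post's own z axis and vertical between 1.52 and 1.62 rad and angle between the z axis of post and the x axis of fixture, either way round below 0.12 rad and x of post_top in the frame of fixture above 0.2 m and z of post_top in the frame of fixture between 0.062 and 0.078 m and x of post in the frame of fixture between -0.014 and 0.002 m and y of post in the frame of fixture between -0.03 and 0.03 m and linear speed of post below 0.02 m/s and contact force between post and fixture above 2 N); the robot touches nothing.
It fails at once if the post is gripped or shoved hard (the fingers press on it with more than 35 N) (contact force between the fingers and post above 35 N).
It fails at once if the post falls or drops instead of being lowered (turning faster than 2.5 rad/s) (angular speed of post above 2.5 rad/s).
It fails at once if the post is lifted (its tipping edge more than 15 mm above the fixture plate) (z of post_toe in the frame of fixture above 0.035 m).
It fails at once if the ear defenders, tape roll or hammer are disturbed (moved more than 20 mm) (distance of any of ear_defenders, tape_roll, chip_hammer from where it was at the start of the episode above 0.02 m).
It also fails if it takes over 69 s, if anything falls off the work surface, if the arm or the gripper's body presses on something with over 40 N, if the wrist force passes 120 N, or if a joint passes its speed limit or range.

### The arm

A 6-joint arm with a two-finger parallel gripper is mounted at the origin on the work surface. World frame = base frame: x ahead of the robot, y to its left, z up, the work surface at z = 0. Lengths are in m, angles in rad, forces in N, time in s.
With the tool pointing down it reaches from about 0.3 to 0.875 m from the base axis. Payload 6.4 kg.
Tool frame: the origin (TCP) lies midway between the tips of the shut fingers; the grasp point (between the pads) lies 19 mm behind it (grasp_offset is the distance from the TCP to the grasp point, in m); z points along the fingers, y is the line along which they close (so a half turn about z gives the same grasp; the last joint's range is limited). The gripper opens to 85 mm and grips with 20 to 120 N. Pads are 22 mm wide; open, the fingers measure 114 mm over their backs; the gripper's body (76 mm by 85 mm) begins 54 mm behind the grasp point. The pads swing forward as they close: fully open they stand 13 mm farther back than shut.
Start: joints at [1.029, 0.181, 1.607, -0, 1.354, -0.206], TCP at [0.189, 0.543, 0.231] pointing down, gripper open.
Joint ranges: [-2.99, 2.99], [-0.89, 2.07], [0.3, 2.58], [-1.14, 4.28], [0, 2.63], [-3.12, 3.12]. Speed limits (rad/s): [2.57, 2.57, 3.01, 3.14, 3.14, 3.14].

### API

Orientations are given as a unit quaternion [w, x, y, z].
In Python, from bench import * gives the robot as it stands. The module is installed in compiled form; this text tells all that it offers.
- The arm moves only by the tool servo_tool, never from a script. Its argument "commands" is text: rows parted by semicolons, each of 7 numbers parted by spaces: the turn, a rotation vector about the tool's x, y, z in rad, then the shift along the tool's x, y, z in mm, then the opening, from 0 (shut) to 1 (fully open). In form: wx wy wz dx dy dz claw; .... A call has 1 to 5 rows; each row shifts and turns the commanded pose from where the row before left it, along the tool's axes as they then stand; what a row does not reach is not made up. A row lasts 1/8 s, in which the tool goes at most 62.5 mm and 10.7 degrees, less where a joint would pass 70% of its speed; a pose out of reach is approached as far as the arm can. A call with a gripper value outside its range is refused whole. The fingers move at their own pace and stop on an object; the grip force is fixed at half the most. Time passes only in rows, so rows that do not move let the fingers close. It gives the time, the measured TCP pose, the force, the opening and the grip force at its end, in the units of the state.
- get_obs(): the state, without advancing time (a new reading comes with each control period).
- camera(name): name is "scene" or "top" or "wrist"; returns the picture (384x512x3 uint8, blue, green, red); there is no depth.
- calibration(name): a dict with "fx", "fy", "cx", "cy" (pixels), "R" (3x3) and "t" (3): a world point X has camera coordinates R X + t. Camera axes: x right, y down, z forward; pixel columns grow to the right and rows downward; lengths in m; the calibration is good to about 2 mm. A picture is of the moment at which its call begins: read the wrist's pose just before it. calibration takes no time and is no camera call; for the wrist camera it gives the pose at the moment of the call.
- hand_in(): hands the job in; it is judged then, once.
The state is a dict: "time_s": time; "q": joint angles; "dq": joint speeds; "joint_efforts": joint torques, N m; "eef_pos": TCP position; "eef_rot": TCP orientation; "wrist_force": force on the tool from outside, world axes, zero at the start; "torque": the same for the moment, N m; "opening": opening from 0.0 (shut) to 1.0 (fully open); "grasp_force": force on a finger pad.
Only numpy, scipy, OpenCV 4.12 (cv2) and the standard library are available. Lean on these libraries where they do the work, as an engineer would, in place of code of your own. Each camera call takes 0.05 s, during which the arm holds its last target. There are 200 camera calls.

## Working session

There is one attempt and no reset: what is moved stays moved. The work goes in short steps, Python scripts to look and compute and a tool call to move; the robot and the scene stay as the last step left them, time stands still between calls to the robot, and variables do not carry over. Pictures are saved under pics/ and viewed, at most 12 in all, crops included, and the job is handed in when it is done.

Besides the shell and the picture viewer there is one more tool, called after "Emit:" as a command line: name --argument value ..., lists and objects as JSON in quotes. servo_tool: Moves the arm, as the interface text tells. Its arguments: {"type":"object","properties":{"commands":{"type":"string"}},"required":["commands"]}

```bash
mkdir -p pics
python3 - <<'E'
from bench import *
import cv2,numpy as np
o=get_obs();print({k:np.round(v,3) for k,v in o.items()})
for n in("scene","top"):
    im=camera(n);cv2.imwrite(f"pics/{n}0.png",im);c=calibration(n);print(n,{k:np.round(v,4).tolist() for k,v in c.items()})
E
```

```text
{'time_s': np.float64(0.0), 'q': array([ 1.029,  0.182,  1.608,  0.   ,  1.354, -0.206]), 'dq': array([ 0.   ,  0.001, -0.003,  0.001,  0.001,  0.   ]), 'joint_efforts': array([ 1.0000e-03, -4.4488e+01, -3.5133e+01, -0.0000e+00,  9.0000e-03,
        0.0000e+00]), 'eef_pos': array([0.189, 0.542, 0.23 ]), 'eef_rot': array([-0.   ,  0.167,  0.986, -0.001]), 'wrist_force': array([-0.314, -0.09 , -0.174]), 'torque': array([ 0.003,  0.016, -0.028]), 'grasp_force': np.float64(0.0), 'opening': np.float64(1.001)}
scene {'fx': 437.5656, 'fy': 437.5656, 'cx': 255.4059, 'cy': 196.1343, 'R': [[-0.141, 0.99, -0.0075], [0.7345, 0.0995, -0.6712], [-0.6638, -0.1001, -0.7412]], 't': [0.0529, -0.2871, 1.807]}
top {'fx': 417.2961, 'fy': 417.2961, 'cx': 254.0373, 'cy': 189.3822, 'R': [[0.0243, -0.9996, 0.0149], [-0.9859, -0.0264, -0.1653], [0.1657, -0.0107, -0.9861]], 't': [0.0067, 0.5592, 1.1371]}
```

View pics/scene0.png

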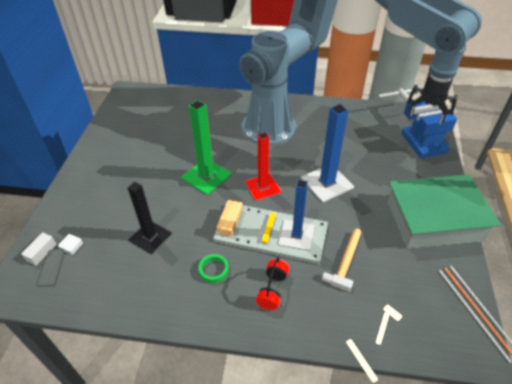

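View pics/top0.png

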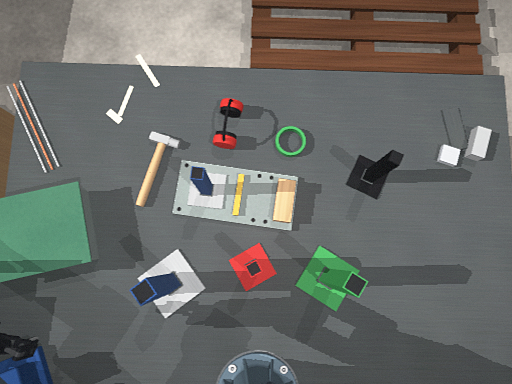

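The scene view shows the blue post in its white foot at about (300,210) on the fixture, with the yellow bar at (268,228) and the rest at (230,217). In the top view the post top is at (200,180), the bar at (239,195), the rest at (285,200), the red post at (252,268), the green post at (330,278) and the black post at (378,172). The fixture's x axis points right in the top image, which is world -y.

```bash
cat > h.py <<'E'
import cv2,numpy as np
from bench import *
def ray(n,uv,z):
    c=calibration(n);R=np.array(c["R"]);t=np.array(c["t"]);o=-R.T@t
    d=R.T@np.array([(uv[0]-c["cx"])/c["fx"],(uv[1]-c["cy"])/c["fy"],1]);return o+d*(z-o[2])/d[2]
def proj(n,X):
    c=calibration(n);p=np.array(c["R"])@X+np.array(c["t"]);return np.array([c["fx"]*p[0]/p[2]+c["cx"],c["fy"]*p[1]/p[2]+c["cy"]])
def blobs(im,lo,hi,roi,amin=15):
    hsv=cv2.cvtColor(im,cv2.COLOR_BGR2HSV);m=cv2.inRange(hsv,lo,hi);k=np.zeros_like(m);x0,y0,x1,y1=roi;k[y0:y1,x0:x1]=m[y0:y1,x0:x1]
    cs=cv2.findContours(k,cv2.RETR_EXTERNAL,cv2.CHAIN_APPROX_NONE)[0]
    return sorted([c for c in cs if cv2.contourArea(c)>amin],key=cv2.contourArea,reverse=True)
def rect(c): return cv2.boxPoints(cv2.minAreaRect(c))
E
python3 - <<'E'
from h import *
np.set_printoptions(precision=4,suppress=True)
im=cv2.imread("pics/top0.png")
def show(name,lo,hi,roi,z,n=1):
    for c in blobs(im,lo,hi,roi)[:n]:
        b=np.array([ray("top",p,z)[:2] for p in rect(c)]);print(name,cv2.contourArea(c),b.mean(0),"sides",np.linalg.norm(b[1]-b[0]),np.linalg.norm(b[2]-b[1]),"\n",b)
show("yellow",(20,120,100),(35,255,255),(220,160,260,230),.036)
show("wood",(8,60,100),(22,255,255),(262,170,310,235),.055)
show("foot",(0,0,185),(180,60,255),(180,160,235,215),.026)
show("plate",(0,0,120),(180,60,255),(165,150,305,240),.02)
for n,lo,hi,roi in(("red",(0,150,100),(8,255,255),(220,235,285,300)),("green",(50,150,80),(75,255,255),(290,235,375,320)),("black",(0,0,0),(180,255,40),(340,140,410,205))): show(n,lo,hi,roi,.0)
cr=np.hstack([cv2.resize(im[150:240,165:310],None,fx=3.4,fy=3.4,interpolation=cv2.INTER_CUBIC)]);cv2.imwrite("pics/c1.png",cr)
s=cv2.imread("pics/scene0.png");cv2.imwrite("pics/c2.png",cv2.resize(s[90:280,170:360],None,fx=3,fy=3,interpolation=cv2.INTER_CUBIC))
E
```

```text
yellow 183.5 [0.5457 0.0662] sides 0.12004522748191046 0.01594877978635088 
 [[0.4871 0.081 ]
 [0.6063 0.0671]
 [0.6044 0.0513]
 [0.4852 0.0654]]
wood 723.0 [ 0.5294 -0.0636] sides 0.12212840264661397 0.05216795635911869 
 [[ 0.4715 -0.0309]
 [ 0.5928 -0.0449]
 [ 0.5872 -0.0968]
 [ 0.466  -0.0819]]
foot 1137.0 [0.5442 0.157 ] sides 0.11340941404948747 0.15334420177597588 
 [[0.4855 0.23  ]
 [0.5988 0.2361]
 [0.603  0.0828]
 [0.4894 0.0791]]
plate 5512.5 [0.5481 0.0753] sides 0.1618691913306813 0.35307425501488 
 [[ 0.4882  0.2557]
 [ 0.6495  0.2417]
 [ 0.6074 -0.1088]
 [ 0.4475 -0.0872]]
red 1185.0 [0.3429 0.0201] sides 0.10136562143941219 0.10071831102714278 
 [[ 0.3599  0.0898]
 [ 0.4116  0.0026]
 [ 0.3253 -0.0493]
 [ 0.2748  0.0373]]
black 515.5 [ 0.6411 -0.3438] sides 0.1336597774327994 0.09451901486775074 
 [[ 0.6755 -0.272 ]
 [ 0.7002 -0.4034]
 [ 0.6063 -0.4147]
 [ 0.5824 -0.2849]]
```

View pics/c1.png

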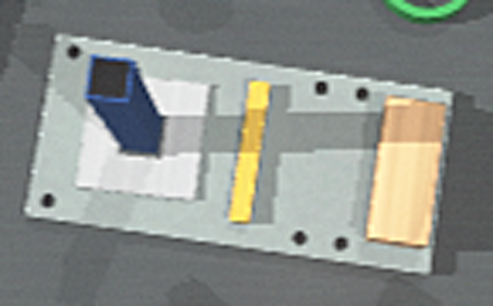

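View pics/c2.png

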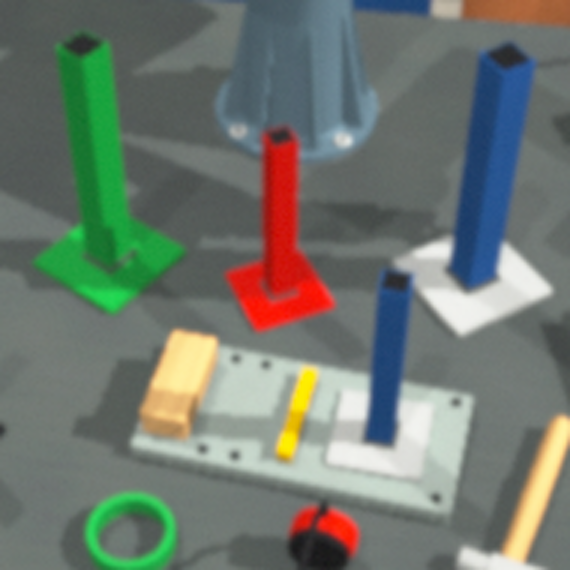

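Emit:
servo_tool --commands "0 0 -0.107 -50 5 -25 0.6; 0 0 -0.108 -50 5 -25 0.6; 0 -0.15 0 -50 5 -25 0.6; 0 -0.15 0 -30 5 -25 0.6; 0 0 0 0 0 0 0.6"

```text
time_s: 0.72
eef_pos: [0.3646, 0.5263, 0.3371]
eef_rot: [0.15, 0.059, 0.987, -0.008]
wrist_force: [-0.6, 0.3, -0.9]
opening: 0.605
grasp_force: 0.0
```

```bash
cat >> h.py <<'E'
import json
def rec():
    o=get_obs()
    r=[list(map(float,o["q"])),list(map(float,o["eef_pos"])),list(map(float,o["eef_rot"]))]
    open("d.jsonl","a").write(json.dumps(r)+"\n");return o
FX=np.array([-.1207,-.9927]);FY=np.array([.9927,-.1207]);FO=np.array([.5467,.0741])
def w2f(p): d=np.asarray(p)[:2]-FO;return np.array([d@FX,d@FY])
def f2w(x,y,z): return np.r_[FO+x*FX+y*FY,z]
E
cat > d.jsonl <<'E'
[[1.029,0.1815,1.6075,0,1.354,-0.206],[0.189,0.5425,0.2305],[0,0.167,0.986,-0.0005]]
E
python3 - <<'E'
from h import *
np.set_printoptions(precision=4,suppress=True)
o=rec();print(o["time_s"],o["q"],o["eef_pos"],o["eef_rot"],o["opening"])
for n,uv in(("ft",(227.4,174.7)),("fb",(222.4,208.8)),("rb",(187.6,204.4))): print(n,w2f(ray("top",uv,.026)))
im=cv2.imread("pics/top0.png")
# tube tops by two views
s=cv2.imread("pics/scene0.png")
def tri(a,b):
    from numpy.linalg import lstsq
    A=[];B=[]
    for n,uv in(("top",a),("scene",b)):
        c=calibration(n);R=np.array(c["R"]);t=np.array(c["t"])
        for k,(f,cc) in enumerate((("fx","cx"),("fy","cy"))):
            v=(uv[k]-c[cc])/c[f];A.append(R[k]-v*R[2]);B.append(v*t[2]-t[k])
    X=lstsq(np.array(A),np.array(B),rcond=None)[0];return X
for n,a,b in(("post",(165+109/3.4,150+75/3.4),(170+398/3,90+280/3)),("bigblue",(146,291),(170+508/3,90+55/3)),("green",(355,285),(170+83/3,90+45/3)),("red",(254,269),(170+281/3,90+135/3)),("black",(395,160),(137,187))):
    X=tri(a,b);print(n,X,"fix",w2f(X),"rep",proj("top",X)-a)
print("bluebase",ray("top",(172,280),.006),"greenbase",ray("top",(325,270),.006))
E
```

```text
0.725 [ 0.9066  0.1795  1.4251 -0.2596  1.3819 -0.5149] [0.3646 0.5263 0.3371] [ 0.1496  0.0594  0.9869 -0.0077] 0.6049014420759524
ft [-0.0316  0.0533]
fb [-0.0303 -0.0471]
rb [-0.1307 -0.0492]
post [0.5598 0.1593 0.2616] fix [-0.0862  0.0027] rep [-1.1144  0.0665]
bigblue [0.2933 0.2459 0.3302] fix [-0.1399 -0.2722] rep [-2.4502  0.06  ]
green [ 0.3148 -0.192   0.3174] fix [ 0.2921 -0.1981] rep [-0.722  0.102]
red [0.3411 0.0211 0.2402] fix [ 0.0774 -0.1978] rep [-1.0764  0.0937]
black [ 0.6084 -0.3137  0.2321] fix [0.3775 0.1081] rep [-1.437   0.2439]
bluebase [0.3001 0.2458 0.006 ] greenbase [ 0.3382 -0.1873  0.006 ]
```

Emit:
servo_tool --commands "0.15 0 0 -30 -30 0 1; 0 0.15 0 -35 -30 0 1; 0 0.15 0 -35 -30 0 1; 0 0 0 -45 -45 0 1; 0 0 0 -40 -45 0 1"

```text
time_s: 1.35
eef_pos: [0.5159, 0.3222, 0.3794]
eef_rot: [-0.007, 0.082, 0.994, -0.071]
wrist_force: [0.7, 0.8, 0.0]
opening: 1.0
grasp_force: 0.0
```

Run:
```python
from h import *
np.set_printoptions(precision=4,suppress=True)
o=rec();print(o["q"],w2f(o["eef_pos"]),o["eef_pos"],o["eef_rot"])
```

```text
[ 0.4255  0.2519  1.2362 -0.1187  1.7349 -0.9955] [-0.2426 -0.0605] [0.5159 0.3222 0.3794] [-0.0074  0.0819  0.9941 -0.0711]
```

Emit:
servo_tool --commands "-0.15 0 0 -30 -45 15 1; 0 0 0 0 -30 25 1; 0 0 0 0 0 0 1"

```text
time_s: 1.72
eef_pos: [0.531, 0.2411, 0.3443]
eef_rot: [-0.002, 0.084, 0.996, 0.003]
wrist_force: [-0.6, 0.2, -0.8]
opening: 0.999
grasp_force: 0.0
```

```bash
cat > fk.py <<'E'
from h import *
from scipy.spatial.transform import Rotation as Ro
from scipy.optimize import least_squares
def fk(q,p):
    lat,d1,a2,e,d4,d6,bx=p
    R=Ro.from_euler('z',q[0]);x=R.apply([bx,lat,d1]);
    R=R*Ro.from_euler('y',q[1]);x=x+R.apply([0,0,a2]);el=x
    R=R*Ro.from_euler('y',q[2]);x=x+R.apply([e,0,d4]);wc=x
    R=R*Ro.from_euler('z',q[3])*Ro.from_euler('y',q[4]);x=x+R.apply([0,0,d6])
    return x,R*Ro.from_euler('z',q[5]),el,wc
E
python3 - <<'E'
from fk import *
np.set_printoptions(precision=4,suppress=True)
o=rec();print(o["time_s"],o["q"],w2f(o["eef_pos"]),o["eef_pos"],o["eef_rot"])
D=[json.loads(l) for l in open("d.jsonl")]
def ro(r): return Ro.from_quat(np.array(r)[[1,2,3,0]])
for d in D: print("rot", (fk(d[0],[0]*7)[1].inv()*ro(d[2])).as_rotvec())
f=lambda p:np.concatenate([fk(d[0],p)[0]-d[1] for d in D])
s=least_squares(lambda p:np.r_[f(p)*1000,(p-[.118,.3,.4,0,.4,.2,0])*.5],[.118,.3,.4,0,.4,.25,0]);print(s.x,f(s.x))
E
```

```text
1.725 [ 0.2186  0.1301  1.4392  0.0076  1.5749 -1.1836] [-0.1639 -0.0358] [0.531  0.2411 0.3443] [-0.0024  0.0841  0.9964  0.0032]
rot [ 0.     -0.0007  1.5706]
rot [-0.     -0.      1.5708]
rot [-0.     -0.      1.5708]
rot [-0.     -0.      1.5708]
[ 0.1178  0.3144  0.438   0.0861  0.5151  0.319  -0.0006] [ 0.  0.  0.  0. -0. -0.  0.  0.  0. -0.  0. -0.]
```

```bash
cat >> fk.py <<'E'
P=[ 0.1178,0.3144,0.438,0.0861,0.5151,0.319,-0.0006]
LO=np.array([-2.99,-.89,.3,-1.14,0,-3.12]);HI=np.array([2.99,2.07,2.58,4.28,2.63,3.12])
F3=np.c_[np.r_[FX,0],np.r_[FY,0],[0,0,1]]
def toolrot(tau,psi=0,roll=0):
    # fixture-frame rotation: start z down, y=-x_fix, x=-y_fix ; tilt about fixture y by +tau (hand leans to +x), then yaw psi
    R0=Ro.from_matrix(np.c_[[0,-1,0],[-1,0,0],[0,0,-1]])
    return Ro.from_matrix(F3)*Ro.from_euler('z',psi)*Ro.from_euler('y',tau)*R0*Ro.from_euler('z',roll)
def ik(x,R,q0):
    def f(q):
        y,S,_,_=fk(q,P);S=S*Ro.from_euler('z',np.pi/2);return np.r_[(y-x)*10,(R.inv()*S).as_rotvec()]
    s=least_squares(f,np.clip(q0,LO+1e-3,HI-1e-3),bounds=(LO,HI));return s.x,np.abs(s.fun).max()
def segd(a,b,c,d):
    u=np.linspace(0,1,60)[:,None];A=a+(b-a)*u;B=c+(d-c)*u;return np.linalg.norm(A[:,None]-B[None],axis=2).min()
OB={"blue":([.297,.246],.33),"red":([.341,.021],.24),"green":([.332,-.19],.317),"black":([.625,-.314],.232)}
def clear(q):
    x,R,el,wc=fk(q,P);k=wc-Ro.from_euler('zy',[0,0]).apply([0,0,0]);
    S=Ro.from_euler('z',q[0])*Ro.from_euler('y',q[1])*Ro.from_euler('y',q[2]);e2=el+S.apply([P[3],0,0])
    z=R.apply([0,0,1]);h=x-z*.075
    return {n:(round(segd(e2,wc,np.r_[p,0],np.r_[p,t]),3),round(segd(wc,h,np.r_[p,0],np.r_[p,t]),3)) for n,(p,t) in OB.items()}|{"wcz":round(wc[2],3)}
E
python3 - <<'E'
from fk import *
np.set_printoptions(precision=2,suppress=True)
q0=np.array([0.2186,0.1301,1.4392,0.0076,1.5749,-1.1836])
for psi in(-20,0,20,40):
  q=q0
  for tau in range(0,81,10):
    ta,ps=np.radians(tau),np.radians(psi)*tau/80
    x=np.array([-.05+.26*tau/80,0,.27-.2*tau/80]);R=toolrot(ta,ps)
    q,e=ik(f2w(*x),R,q)
    if tau>=40 or psi==0: print(psi,tau,"err%.3f"%e,q,clear(q))
E
```

```text
-20 40 err0.000 [-0.63  0.23  1.86  0.67  1.38 -2.14] {'blue': (np.float64(0.375), np.float64(0.374)), 'red': (np.float64(0.288), np.float64(0.196)), 'green': (np.float64(0.164), np.float64(0.167)), 'black': (np.float64(0.26), np.float64(0.241)), 'wcz': np.float64(0.414)}
-20 50 err0.000 [-0.76  0.35  1.86  0.78  1.44 -2.31] {'blue': (np.float64(0.396), np.float64(0.401)), 'red': (np.float64(0.287), np.float64(0.207)), 'green': (np.float64(0.113), np.float64(0.139)), 'black': (np.float64(0.215), np.float64(0.196)), 'wcz': np.float64(0.35)}
-20 60 err0.000 [-0.87  0.5   1.83  0.87  1.52 -2.45] {'blue': (np.float64(0.421), np.float64(0.43)), 'red': (np.float64(0.296), np.float64(0.223)), 'green': (np.float64(0.088), np.float64(0.138)), 'black': (np.float64(0.205), np.float64(0.18)), 'wcz': np.float64(0.28)}
-20 70 err0.000 [-0.97  0.68  1.77  0.94  1.62 -2.56] {'blue': (np.float64(0.447), np.float64(0.458)), 'red': (np.float64(0.309), np.float64(0.243)), 'green': (np.float64(0.089), np.float64(0.14)), 'black': (np.float64(0.232), np.float64(0.178)), 'wcz': np.float64(0.204)}
-20 80 err
[... 4714 characters left out ...]
loat64(0.284), np.float64(0.261)), 'green': (np.float64(0.156), np.float64(0.231)), 'black': (np.float64(0.05), np.float64(0.035)), 'wcz': np.float64(0.279)}
40 70 err0.000 [-0.66  0.99  1.16  0.47  2.14 -2.72] {'blue': (np.float64(0.381), np.float64(0.487)), 'red': (np.float64(0.261), np.float64(0.286)), 'green': (np.float64(0.125), np.float64(0.228)), 'black': (np.float64(0.02), np.float64(0.012)), 'wcz': np.float64(0.204)}
40 80 err0.000 [-0.67  1.19  0.96  0.45  2.33 -2.76] {'blue': (np.float64(0.388), np.float64(0.515)), 'red': (np.float64(0.225), np.float64(0.31)), 'green': (np.float64(0.089), np.float64(0.23)), 'black': (np.float64(0.024), np.float64(0.011)), 'wcz': np.float64(0.125)}
```

Emit:
servo_tool --commands "0 0 -0.047 -20 8 55 1; 0 0 0 -18 8 60 1; 0 0 0 0 0 60 1; 0 0 0 0 0 60 1; 0 0 0 0 0 45 1"

```text
time_s: 2.35
eef_pos: [0.5715, 0.2573, 0.0655]
eef_rot: [-0.0, 0.058, 0.998, 0.004]
wrist_force: [-0.8, -0.2, 0.2]
opening: 0.998
grasp_force: 0.0
```

```bash
cat >> fk.py <<'E'
def stat():
    o=rec();x=o["eef_pos"];Rq=Ro.from_quat(np.array(o["eef_rot"])[[1,2,3,0]])
    R0=toolrot(0);L=Ro.from_matrix(F3.T)*(Rq*R0.inv())*Ro.from_matrix(F3)
    print("t%.2f"%o["time_s"],"fix mm",np.round(np.r_[w2f(x),x[2]]*1000,1),"rot(fix)deg",np.round(np.degrees(L.as_rotvec()),1),"F",np.round(F3.T@o["wrist_force"],1),"op",round(float(o["opening"]),2),"gf",round(float(o["grasp_force"]),1))
E
python3 - <<'E'
from fk import *
stat();cv2.imwrite("pics/s1.png",cv2.resize(camera("scene")[90:280,170:360],None,fx=3,fy=3,interpolation=cv2.INTER_CUBIC))
E
```

```text
t2.35 fix mm [-184.8    2.5   65.5] rot(fix)deg [-0.1  0.4  0.2] F [ 0.3 -0.8  0.2] op 1.0 gf 0.0
```

View pics/s1.png

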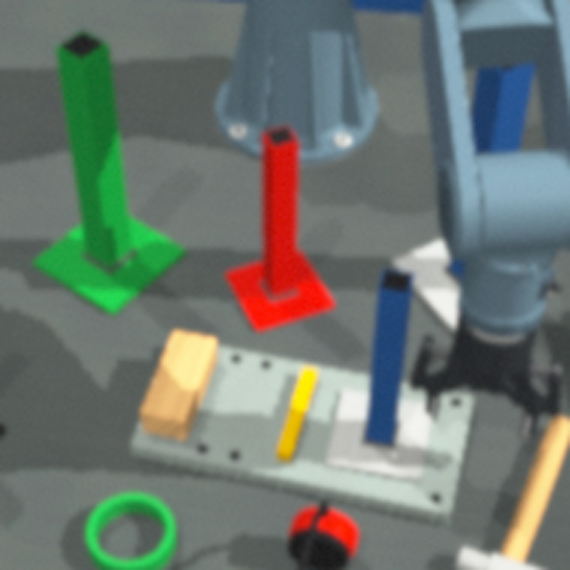

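Emit:
servo_tool --commands "0 0 0 0 -12 12 1; 0 0 0 0 -8 0 1; 0 0 0 0 -4 0 1; 0 0 0 0 -4 0 1; 0 0 0 0 -4 0 1"

```text
time_s: 3.02
eef_pos: [0.5709, 0.2237, 0.058]
eef_rot: [0.003, 0.059, 0.998, 0.003]
wrist_force: [-0.5, 2.9, 2.0]
opening: 0.999
grasp_force: 0.0
```

```bash
python3 -c "
from fk import *
stat()"
```

```text
t3.02 fix mm [-151.4    5.9   58. ] rot(fix)deg [0.3 0.4 0.2] F [-2.8 -0.8  2. ] op 1.0 gf 0.0
```

Emit:
servo_tool --commands "0 0 0 0 -4 0 1; 0 0 0 0 -4 0 1; 0 0 0 0 -4 0 1; 0 0 0 0 -4 0 1; 0 0 0 0 -4 0 1"

```text
time_s: 3.65
eef_pos: [0.5682, 0.2051, 0.0576]
eef_rot: [0.002, 0.059, 0.998, 0.005]
wrist_force: [-2.7, 11.9, 12.3]
opening: 1.003
grasp_force: 8.0
```

```bash
cat >> fk.py <<'E'
def foot(fn=None):
    im=camera("top")
    if fn: cv2.imwrite(fn,im)
    # tube top: dark-inside blue blob -> blue mask extent; foot front edge: white pixels, first along fixture x at several y
    g=im.min(2).astype(float);out=[]
    for y in(-.035,-.03,-.025,.025,.03,.035):
        xs=np.arange(-.07,.0,.0005);v=np.array([cv2.getRectSubPix(im.min(2),(1,1),tuple(map(float,proj("top",f2w(x,y,.026)))))[0,0] for x in xs],float)
        d=np.convolve(v,np.r_[-np.ones(6),np.ones(6)],"valid");out.append((y,round(xs[np.argmax(d)+5]*1000,1),v[:40].max()))
    print("foot edge",out)
E
python3 -c "
from fk import *
stat();foot('pics/t2.png')"
```

```text
t3.65 fix mm [-132.6    5.5   57.6] rot(fix)deg [0.3 0.5 0.1] F [-11.5  -4.1  12.3] op 1.0 gf 8.0
foot edge [(-0.035, np.float64(-30.0), np.float64(182.0)), (-0.03, np.float64(-30.0), np.float64(183.0)), (-0.025, np.float64(-30.5), np.float64(182.0)), (0.025, np.float64(-67.5), np.float64(53.0)), (0.03, np.float64(-39.5), np.float64(51.0)), (0.035, np.float64(-62.5), np.float64(84.0))]
```

Run:
```python
from h import *
a=cv2.imread("pics/t2.png")[120:250,160:310];s=camera("scene")[120:270,220:360]
cv2.imwrite("pics/t2c.png",np.hstack([cv2.resize(a,(450,390),interpolation=cv2.INTER_CUBIC),cv2.resize(s,(350,390),interpolation=cv2.INTER_CUBIC)]))
```

```text
(no output)
```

View pics/t2c.png

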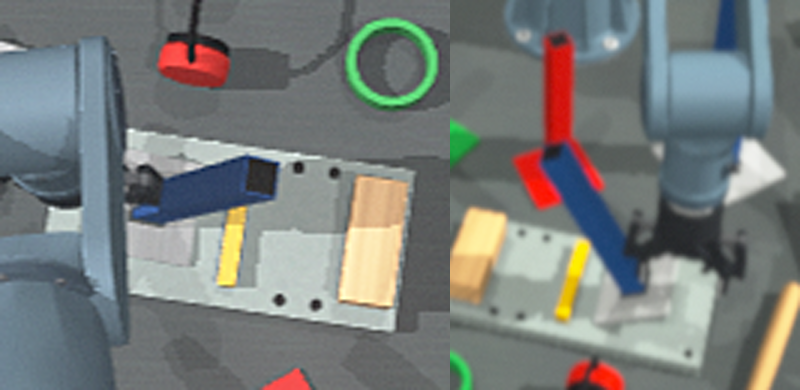

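The picture shows the post leaning about 25-30° onto the front finger, with its top at about (262,178) in the left crop. It tipped instead of sliding. I'll back off slowly so it settles upright again.

Emit:
servo_tool --commands "0 0 0 0 2 0 1; 0 0 0 0 2 0 1; 0 0 0 0 3 0 1; 0 0 0 0 3 0 1; 0 0 0 0 3 0 1"

```text
time_s: 4.38
eef_pos: [0.569, 0.2169, 0.0563]
eef_rot: [0.002, 0.059, 0.998, 0.003]
wrist_force: [0.0, 2.0, -0.6]
opening: 0.996
grasp_force: 0.0
```

```bash
cat >> fk.py <<'E'
def top():
    # post top centre by both views: dark end face is framed by blue; use blue-mask contour end farthest from tube foot is fiddly -> report blue bbox in scene
    for n,roi in(("scene",(250,130,335,260)),("top",(180,140,270,220))):
        b=blobs(camera(n),(105,120,40),(125,255,255),roi,30)
        if b: r=cv2.boundingRect(b[0]);print(n,"blue bbox",r)
E
python3 -c "
from fk import *
stat();top()"
```

```text
t4.38 fix mm [-144.5    4.9   56.3] rot(fix)deg [0.2 0.4 0.2] F [-2.  -0.2 -0.6] op 1.0 gf 0.0
scene blue bbox (269, 176, 30, 58)
top blue bbox (203, 170, 34, 24)
```

Emit:
servo_tool --commands "0 0 0 0 3 0 1; 0 0 0 0 3 0 1; 0 0 0 0 3 0 1; 0 0 0 0 3 0 1; 0 0 0 0 3 0 1"

```text
time_s: 5.1
eef_pos: [0.5709, 0.2319, 0.0567]
eef_rot: [0.002, 0.059, 0.998, 0.003]
wrist_force: [0.4, 2.6, -0.1]
opening: 1.002
grasp_force: 0.0
```

```bash
python3 -c "
from fk import *
stat();top();foot('pics/t3.png')"
```

```text
t5.10 fix mm [-159.6    5.    56.7] rot(fix)deg [0.2 0.4 0.2] F [-2.6  0.1 -0.1] op 1.0 gf 0.0
scene blue bbox (282, 178, 19, 58)
top blue bbox (202, 168, 17, 26)
foot edge [(-0.035, np.float64(-32.0), np.float64(227.0)), (-0.03, np.float64(-32.0), np.float64(226.0)), (-0.025, np.float64(-32.0), np.float64(228.0)), (0.025, np.float64(-33.5), np.float64(185.0)), (0.03, np.float64(-4.0), np.float64(169.0)), (0.035, np.float64(-5.5), np.float64(176.0))]
```

Emit:
servo_tool --commands "0 0 0 0 3 0 1; 0 0 0 0 3 0 1; 0 0 0 0 3 0 1; 0 0 0 0 6 0 1; 0 0 0 0 10 0 1"

```text
time_s: 5.88
eef_pos: [0.5739, 0.2565, 0.0569]
eef_rot: [0.002, 0.059, 0.998, 0.003]
wrist_force: [0.5, -0.0, 0.3]
opening: 0.999
grasp_force: 0.0
```

Emit:
servo_tool --commands "0.17 0 0 3 0 -10 0; 0.18 0 0 0 0 0 0; 0.18 0 0 0 0 0 0; 0 0 0 0 0 0 0; 0 0 0 0 0 0 0"

```text
time_s: 6.5
eef_pos: [0.5708, 0.2568, 0.0666]
eef_rot: [-0.014, 0.057, 0.964, -0.257]
wrist_force: [0.9, -1.0, 0.8]
opening: 0.003
grasp_force: 0.0
```

```bash
python3 -c "
from fk import *
stat();top();foot('pics/t4.png')
s=cv2.imread('pics/scene0.png');print(cv2.boundingRect(blobs(s,(105,120,40),(125,255,255),(250,130,335,260),30)[0]))
s=cv2.imread('pics/top0.png');print(cv2.boundingRect(blobs(s,(105,120,40),(125,255,255),(180,140,270,220),30)[0]))"
```

```text
t6.50 fix mm [-184.3    1.9   66.6] rot(fix)deg [  0.2 -29.9   0.1] F [0.9 1.  0.8] op 0.0 gf 0.0
scene blue bbox (321, 130, 14, 55)
top blue bbox (191, 167, 21, 28)
foot edge [(-0.035, np.float64(-32.5), np.float64(234.0)), (-0.03, np.float64(-33.5), np.float64(235.0)), (-0.025, np.float64(-33.5), np.float64(236.0)), (0.025, np.float64(-3.5), np.float64(193.0)), (0.03, np.float64(-4.5), np.float64(192.0)), (0.035, np.float64(-5.5), np.float64(190.0))]
(321, 130, 14, 55)
(190, 167, 22, 27)
```

Emit:
servo_tool --commands "0 0 0 0 -20 21 0; 0 0 0 0 -20 20.5 0; 0 0 0 0 -6.9 4 0; 0 0 0 0 -3.5 2 0; 0 0 0 0 0 0 0"

```text
time_s: 7.28
eef_pos: [0.5636, 0.1903, 0.0517]
eef_rot: [-0.013, 0.058, 0.964, -0.258]
wrist_force: [-0.3, 0.3, 0.4]
opening: -0.005
grasp_force: 0.0
```

```bash
python3 -c "
from fk import *
stat()"
```

```text
t7.28 fix mm [-117.4    2.8   51.7] rot(fix)deg [  0.3 -29.9   0.1] F [-0.3 -0.3  0.4] op -0.01 gf 0.0
```

Emit:
servo_tool --commands "0 0 0 0 -3.5 2 0; 0 0 0 0 -3.5 2 0; 0 0 0 0 -3.5 2 0; 0 0 0 0 -3.5 2 0; 0 0 0 0 0 0 0"

```text
time_s: 7.9
eef_pos: [0.5614, 0.1741, 0.0512]
eef_rot: [-0.013, 0.057, 0.964, -0.258]
wrist_force: [1.1, 3.5, 0.7]
opening: 0.004
grasp_force: 0.7
```

```bash
python3 -c "
from fk import *
stat();top();foot('pics/t5.png')"
```

```text
t7.90 fix mm [-101.     2.5   51.2] rot(fix)deg [  0.3 -29.9   0.1] F [-3.6  0.7  0.7] op 0.0 gf 0.7
scene blue bbox (321, 130, 14, 55)
top blue bbox (196, 170, 18, 24)
foot edge [(-0.035, np.float64(-29.5), np.float64(232.0)), (-0.03, np.float64(-29.0), np.float64(233.0)), (-0.025, np.float64(-29.0), np.float64(232.0)), (0.025, np.float64(-30.5), np.float64(191.0)), (0.03, np.float64(-4.5), np.float64(193.0)), (0.035, np.float64(-5.5), np.float64(243.0))]
```

Emit:
servo_tool --commands "0 0 0 0 -3.5 2 0; 0 0 0 0 -3.5 2 0; 0 0 0 0 0 0 0"

```text
time_s: 8.43
eef_pos: [0.5602, 0.1659, 0.0511]
eef_rot: [-0.013, 0.057, 0.964, -0.258]
wrist_force: [0.9, 3.5, 1.4]
opening: -0.003
grasp_force: 0.7
```

```bash
python3 -c "
from fk import *
stat();top();foot('pics/t6.png')
a=cv2.imread('pics/t6.png')[140:240,165:310];s=camera('scene')[150:270,240:360]
cv2.imwrite('pics/t6c.png',np.hstack([cv2.resize(a,(435,300),interpolation=cv2.INTER_CUBIC),cv2.resize(s,(300,300),interpolation=cv2.INTER_CUBIC)]))"
```

```text
t8.43 fix mm [-92.7   2.3  51.1] rot(fix)deg [  0.2 -30.    0.1] F [-3.6  0.4  1.4] op -0.0 gf 0.7
scene blue bbox (288, 181, 12, 55)
top blue bbox (199, 169, 17, 26)
foot edge [(-0.035, np.float64(-20.5), np.float64(231.0)), (-0.03, np.float64(-21.0), np.float64(231.0)), (-0.025, np.float64(-20.5), np.float64(230.0)), (0.025, np.float64(-22.5), np.float64(188.0)), (0.03, np.float64(-4.5), np.float64(193.0)), (0.035, np.float64(-5.5), np.float64(216.0))]
```

View pics/t6c.png

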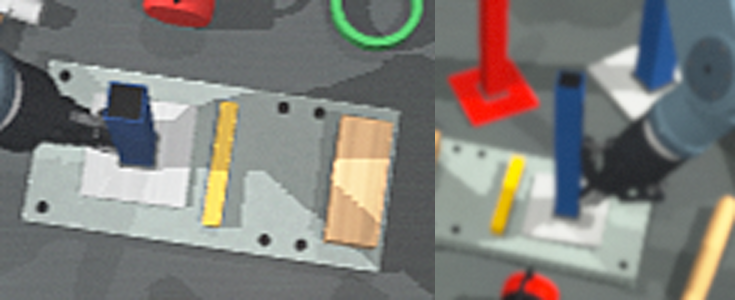

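The post is upright and sliding, with its foot edge at about x = -20 mm.

Emit:
servo_tool --commands "0 0 0 0 -3.5 2 0; 0 0 0 0 -3.5 2 0; 0 0 0 0 -3.5 2 0; 0 0 0 0 -1.7 1 0; 0 0 0 0 0 0 0"

```text
time_s: 9.25
eef_pos: [0.5584, 0.1519, 0.051]
eef_rot: [-0.014, 0.057, 0.964, -0.258]
wrist_force: [1.0, 4.4, 1.2]
opening: -0.001
grasp_force: 1.0
```

```bash
python3 -c "
from fk import *
stat();top();foot('pics/t7.png')"
```

```text
t9.25 fix mm [-78.6   2.2  51. ] rot(fix)deg [  0.2 -30.    0.1] F [-4.5  0.5  1.2] op -0.0 gf 1.0
scene blue bbox (283, 180, 12, 55)
top blue bbox (205, 171, 16, 20)
foot edge [(-0.035, np.float64(-6.0), np.float64(224.0)), (-0.03, np.float64(-6.0), np.float64(224.0)), (-0.025, np.float64(-6.0), np.float64(225.0)), (0.025, np.float64(-7.0), np.float64(53.0)), (0.03, np.float64(-7.5), np.float64(61.0)), (0.035, np.float64(-7.0), np.float64(58.0))]
```

Emit:
servo_tool --commands "0 0 0 0 -1.7 1 0; 0 0 0 0 -0.9 0.5 0; 0 0 0 0 0 0 0"

```text
time_s: 9.78
eef_pos: [0.5581, 0.1489, 0.051]
eef_rot: [-0.014, 0.057, 0.964, -0.258]
wrist_force: [0.7, 4.8, 0.8]
opening: 0.004
grasp_force: 1.3
```

```bash
python3 -c "
from fk import *
stat();top();foot('pics/t8.png')"
```

```text
t9.78 fix mm [-75.7   2.3  51. ] rot(fix)deg [  0.2 -30.    0.1] F [-4.9  0.1  0.8] op 0.0 gf 1.3
scene blue bbox (282, 179, 12, 56)
top blue bbox (207, 169, 15, 22)
foot edge [(-0.035, np.float64(-3.5), np.float64(223.0)), (-0.03, np.float64(-3.5), np.float64(224.0)), (-0.025, np.float64(-3.5), np.float64(224.0)), (0.025, np.float64(-5.0), np.float64(55.0)), (0.03, np.float64(-5.0), np.float64(63.0)), (0.035, np.float64(-5.5), np.float64(60.0))]
```

Emit:
servo_tool --commands "0 0 0 0 -0.9 0.5 0; 0 0 0 0 -0.9 0.5 0; 0 0 0 0 -0.4 0.3 0; 0 0 0 0 0 0 0"

```text
time_s: 10.42
eef_pos: [0.5578, 0.1464, 0.0511]
eef_rot: [-0.014, 0.057, 0.964, -0.258]
wrist_force: [0.3, 5.7, 1.6]
opening: -0.003
grasp_force: 1.6
```

```bash
python3 -c "
from fk import *
stat();top();foot('pics/t9.png')"
```

```text
t10.43 fix mm [-73.1   2.3  51.1] rot(fix)deg [  0.2 -30.    0.1] F [-5.6 -0.4  1.6] op -0.0 gf 1.6
scene blue bbox (281, 179, 12, 56)
top blue bbox (209, 170, 14, 18)
foot edge [(-0.035, np.float64(-3.5), np.float64(222.0)), (-0.03, np.float64(-3.5), np.float64(224.0)), (-0.025, np.float64(-3.5), np.float64(224.0)), (0.025, np.float64(-3.5), np.float64(54.0)), (0.03, np.float64(-4.0), np.float64(64.0)), (0.035, np.float64(-5.0), np.float64(62.0))]
```

Emit:
servo_tool --commands "0 0 0 0 -0.4 0.3 0; 0 0 0 0 -0.4 0.3 0; 0 0 0 0 -0.4 0.3 0; 0 0 0 0 0 0 0"

```text
time_s: 11.08
eef_pos: [0.5585, 0.1452, 0.0513]
eef_rot: [-0.013, 0.057, 0.964, -0.258]
wrist_force: [2.1, 5.0, 1.0]
opening: -0.002
grasp_force: 2.2
```

```bash
python3 -c "
from fk import *
stat();top();foot('pics/t10.png')"
```

```text
t11.07 fix mm [-72.    3.2  51.3] rot(fix)deg [  0.4 -29.9   0.1] F [-5.2  1.5  1. ] op -0.0 gf 2.2
scene blue bbox (281, 179, 12, 56)
top blue bbox (209, 172, 14, 20)
foot edge [(-0.035, np.float64(-3.5), np.float64(223.0)), (-0.03, np.float64(-3.5), np.float64(223.0)), (-0.025, np.float64(-3.5), np.float64(225.0)), (0.025, np.float64(-3.5), np.float64(53.0)), (0.03, np.float64(-3.5), np.float64(59.0)), (0.035, np.float64(-5.0), np.float64(59.0))]
```

Emit:
servo_tool --commands "0 0 0 0 -0.9 0.5 0; 0 0 0 0 -0.9 0.5 0; 0 0 0 0 0 0 0; 0 0 0 0 0 0 0"

```text
time_s: 11.72
eef_pos: [0.5595, 0.1438, 0.0517]
eef_rot: [-0.011, 0.057, 0.965, -0.257]
wrist_force: [4.8, 8.6, 0.5]
opening: -0.001
grasp_force: 3.8
```

```bash
python3 -c "
from fk import *
stat();top();foot('pics/t11.png')"
```

```text
t11.72 fix mm [-70.8   4.3  51.7] rot(fix)deg [  0.5 -29.8   0.1] F [-9.1  3.8  0.5] op -0.0 gf 3.8
scene blue bbox (280, 179, 12, 56)
top blue bbox (209, 170, 15, 18)
foot edge [(-0.035, np.float64(-3.5), np.float64(225.0)), (-0.03, np.float64(-3.5), np.float64(224.0)), (-0.025, np.float64(-3.5), np.float64(225.0)), (0.025, np.float64(-3.5), np.float64(53.0)), (0.03, np.float64(-3.5), np.float64(54.0)), (0.035, np.float64(-5.0), np.float64(58.0))]
```

Emit:
servo_tool --commands "0 0 0 0 5 -3 0; 0 0 0 0 45 -26 0; 0 0 0 0 -29 -50 0.3; 0 0 0 0 -29 -50 0.6; 0 0 0 0 -29 -50 0.6"

```text
time_s: 12.5
eef_pos: [0.5627, 0.1991, 0.2252]
eef_rot: [-0.015, 0.057, 0.964, -0.26]
wrist_force: [1.2, 0.3, -0.2]
opening: 0.599
grasp_force: 0.0
```

Emit:
servo_tool --commands "0 0 0 0 -29 -50 0.6; 0 0 0 0 -29 -50 0.6; -0.17 0 0 0 0 0 0.6; -0.18 0 0 0 0 0 0.6; -0.17 0 0 0 0 0 0.6"

```text
time_s: 13.12
eef_pos: [0.5628, 0.1993, 0.3404]
eef_rot: [0.002, 0.059, 0.998, 0.0]
wrist_force: [-0.5, -0.3, -0.5]
opening: 0.598
grasp_force: 0.0
```

```bash
python3 -c "
from fk import *
stat();top();foot('pics/t12.png')
a=cv2.imread('pics/t12.png')[140:240,165:310];s=camera('scene')[150:270,240:360]
cv2.imwrite('pics/t12c.png',np.hstack([cv2.resize(a,(435,300),interpolation=cv2.INTER_CUBIC),cv2.resize(s,(300,300),interpolation=cv2.INTER_CUBIC)]))"
```

```text
t13.12 fix mm [-126.2    0.8  340.4] rot(fix)deg [0.2 0.  0.1] F [ 0.4 -0.5 -0.5] op 0.6 gf 0.0
scene blue bbox (282, 181, 14, 55)
top blue bbox (205, 169, 19, 26)
foot edge [(-0.035, np.float64(-3.5), np.float64(220.0)), (-0.03, np.float64(-3.5), np.float64(220.0)), (-0.025, np.float64(-3.5), np.float64(221.0)), (0.025, np.float64(-3.5), np.float64(55.0)), (0.03, np.float64(-3.5), np.float64(61.0)), (0.035, np.float64(-4.5), np.float64(63.0))]
```

View pics/t12c.png

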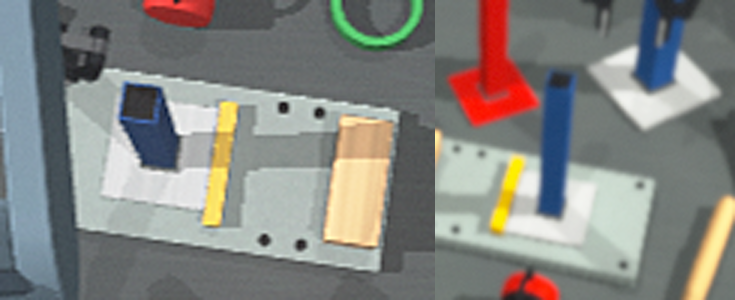

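The post is upright with its foot against the yellow bar. Its top is at left-crop (142,102).

```bash
python3 -c "
from fk import *
print(w2f(ray('top',(212.3,174.0),.26)),w2f(ray('scene',(290.8,182),.26)))
for n,f in(('top','pics/t12.png'),):
    b=blobs(cv2.imread(f),(105,120,40),(125,255,255),(180,140,270,220),30)[0];h=cv2.convexHull(b)[:,0];print(h.tolist())"
```

```text
[-0.04807971  0.00423595] [-0.05518634  0.00360807]
[[223, 186], [213, 194], [210, 189], [205, 180], [205, 175], [217, 169], [218, 170], [223, 185]]
```

Emit:
servo_tool --commands "0 0 0 -3 -37 0 0.7; 0 0 0 0 -38 0 0.7; 0 0 0 0 0 45 0.7; 0 0 0 0 0 25 0.7; 0 0 0 0 0 0 0.7"

```text
time_s: 13.95
eef_pos: [0.5556, 0.1254, 0.2671]
eef_rot: [-0.002, 0.058, 0.998, -0.003]
wrist_force: [0.2, 0.5, 1.3]
opening: 0.702
grasp_force: 0.0
```

```bash
python3 -c "
from fk import *
stat();cv2.imwrite('pics/s13.png',cv2.resize(camera('scene')[110:270,220:360],(525,600),interpolation=cv2.INTER_CUBIC))"
```

```text
t13.95 fix mm [-52.    2.7 267.1] rot(fix)deg [-0.2 -0.4  0.3] F [-0.5  0.2  1.3] op 0.7 gf 0.0
```

View pics/s13.png

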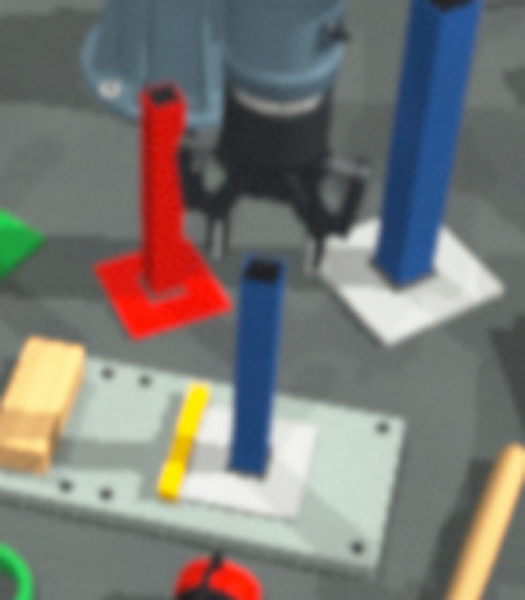

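The fingers, at (217,240) and (313,255), straddle the tube top at (263,270). I'll descend.

Emit:
servo_tool --commands "0 0 0 -1 0 15 0.7; 0 0 0 0 0 15 0.7; 0 0 0 0 0 10 0.6; 0 0 0 0 0 0 0.5; 0 0 0 0 0 0 0.5"

```text
time_s: 14.62
eef_pos: [0.5589, 0.1243, 0.2307]
eef_rot: [0.002, 0.059, 0.998, -0.002]
wrist_force: [-0.5, -0.3, 1.0]
opening: 0.501
grasp_force: 0.0
```

```bash
python3 -c "
from fk import *
stat();top()"
```

```text
t14.62 fix mm [-51.3   6.  230.7] rot(fix)deg [ 0.2 -0.2  0.2] F [ 0.4 -0.4  1. ] op 0.5 gf 0.0
scene blue bbox (321, 130, 14, 55)
top blue bbox (206, 179, 11, 16)
```

Emit:
servo_tool --commands "-0.0524 0 0 0 -10.8 -2.3 0.5; -0.0524 0 0 0 -10.8 -2.3 0.5; -0.0524 0 0 0 -10.8 -2.3 0.5; -0.0524 0 0 0 -10.8 -2.3 0.5; 0 0 0 0 0 0 0.5"

```text
time_s: 15.35
eef_pos: [0.5538, 0.0798, 0.2367]
eef_rot: [0.008, 0.06, 0.993, 0.103]
wrist_force: [-0.3, 1.6, -0.4]
opening: 0.498
grasp_force: 0.4
```

```bash
cat >> fk.py <<'E'
def exp(s=210.7,T=(0,20)):
    o=get_obs();Rq=Ro.from_quat(np.array(o["eef_rot"])[[1,2,3,0]]);z=F3.T@Rq.apply([0,0,1]);th=np.arctan2(-(-z[0]),1) if 0 else np.arctan2(-z[0],-z[2])
    x=-6*np.sin(th)-50*np.cos(th)+s*np.sin(th)-1;zz=T[1]+50*np.sin(th)+s*np.cos(th)
    p=np.r_[w2f(o["eef_pos"]),o["eef_pos"][2]]*1000;e=np.array([x-p[0],zz-p[2]])
    ty=np.array([-np.cos(th),np.sin(th)]);tz=np.array([-np.sin(th),-np.cos(th)])
    print("tau %.1f need x,z %s -> tool dy %.1f dz %.1f"%(np.degrees(th),np.round(e,1),e@ty,e@tz))
E
python3 -c "
from fk import *
stat();top();exp()"
```

```text
t15.35 fix mm [ -6.5   6.3 236.7] rot(fix)deg [ 0.2 11.8  0.1] F [-1.6 -0.5 -0.4] op 0.5 gf 0.4
scene blue bbox (321, 130, 14, 55)
tau 11.8 need x,z [-0.4 -0.1] -> tool dy 0.4 dz 0.2
```

Emit:
servo_tool --commands "-0.0524 0 0 0 -10.8 -2.3 0.5; -0.0524 0 0 0 -10.8 -2.3 0.5; -0.0524 0 0 0 -10.8 -2.3 0.5; -0.0524 0 0 0 -10.8 -2.3 0.5; 0 0 0 0 0 0 0.5"

```text
time_s: 16.08
eef_pos: [0.5482, 0.037, 0.2325]
eef_rot: [0.013, 0.058, 0.977, 0.206]
wrist_force: [1.2, 0.4, -0.9]
opening: 0.497
grasp_force: 0.3
```

```bash
python3 -c "
from fk import *
stat();top();exp()"
```

```text
t16.07 fix mm [ 36.7   6.  232.5] rot(fix)deg [ 0.1 23.8  0.1] F [-0.5  1.2 -0.9] op 0.5 gf 0.3
scene blue bbox (252, 178, 38, 54)
top blue bbox (214, 176, 42, 19)
tau 23.8 need x,z [0.1 0. ] -> tool dy -0.1 dz -0.0
```

Emit:
servo_tool --commands "-0.0524 0 0 0 -10.8 -2.3 0.47; -0.0524 0 0 0 -10.8 -2.3 0.46; -0.0524 0 0 0 -10.8 -2.3 0.45; 0 0 0 0 0 0 0.45"

```text
time_s: 16.68
eef_pos: [0.5445, 0.0055, 0.2239]
eef_rot: [0.018, 0.057, 0.958, 0.282]
wrist_force: [0.5, -0.2, 0.4]
opening: 0.449
grasp_force: 0.0
```

```bash
python3 -c "
from fk import *
stat();top();exp()"
```

```text
t16.68 fix mm [ 68.4   6.  223.9] rot(fix)deg [ 0.1 32.8  0.2] F [0.1 0.5 0.4] op 0.45 gf 0.0
scene blue bbox (250, 182, 38, 49)
top blue bbox (216, 177, 54, 18)
tau 32.8 need x,z [ 0.2 -0.4] -> tool dy -0.4 dz 0.3
```

Emit:
servo_tool --commands "-0.0349 0 0 0 -7.2 -1.6 0.45; -0.0349 0 0 0 -7.2 -1.6 0.45; -0.0349 0 0 0 -7.2 -1.6 0.45; -0.0349 0 0 0 -7.2 -1.6 0.45; 0 0 0 0 0 0 0.45"

```text
time_s: 17.4
eef_pos: [0.5411, -0.0224, 0.2117]
eef_rot: [0.022, 0.056, 0.935, 0.349]
wrist_force: [-0.6, 0.3, -0.9]
opening: 0.451
grasp_force: 0.0
```

```bash
python3 -c "
from fk import *
stat();top();exp()"
```

```text
t17.40 fix mm [ 96.5   6.  211.7] rot(fix)deg [ 0.1 40.9  0.1] F [-0.2 -0.6 -0.9] op 0.45 gf 0.0
scene blue bbox (321, 130, 14, 55)
top blue bbox (219, 180, 51, 15)
tau 40.8 need x,z [-0.7 -0.5] -> tool dy 0.2 dz 0.8
```

Emit:
servo_tool --commands "-0.0349 0 0 0 -7.2 -1.6 0.45; -0.0349 0 0 0 -7.2 -1.6 0.45; -0.0349 0 0 0 -7.2 -1.6 0.45; -0.0349 0 0 0 -7.2 -1.6 0.45; 0 0 0 0 0 0 0.45"

```text
time_s: 18.12
eef_pos: [0.5381, -0.0472, 0.1963]
eef_rot: [0.025, 0.054, 0.909, 0.413]
wrist_force: [-0.3, -0.4, -0.4]
opening: 0.448
grasp_force: 0.1
```

```bash
python3 -c "
from fk import *
stat();top();exp()"
```

```text
t18.12 fix mm [121.4   6.1 196.3] rot(fix)deg [ 0.  48.9  0.1] F [ 0.4 -0.2 -0.4] op 0.45 gf 0.1
scene blue bbox (321, 130, 14, 55)
top blue bbox (221, 183, 49, 13)
tau 48.9 need x,z [-0.5 -1. ] -> tool dy -0.4 dz 1.0
```

Emit:
servo_tool --commands "-0.0349 0 0 0 -7.2 -1.3 0.45; -0.0349 0 0 0 -7.2 -1.3 0.45; -0.0349 0 0 0 -7.2 -1.3 0.45; -0.0349 0 0 0 -7.2 -1.3 0.45; 0 0 0 0 0 0 0.45"

```text
time_s: 18.85
eef_pos: [0.5356, -0.0687, 0.1768]
eef_rot: [0.029, 0.052, 0.878, 0.476]
wrist_force: [0.4, -0.1, -1.2]
opening: 0.452
grasp_force: 0.3
```

Emit:
servo_tool --commands "-0.0349 0 0 0 -7.2 -1.6 0.45; -0.0349 0 0 0 -7.2 -1.6 0.45; 0 0 0 0 0 0 0.45"

```text
time_s: 19.23
eef_pos: [0.5345, -0.0788, 0.1665]
eef_rot: [0.031, 0.051, 0.86, 0.506]
wrist_force: [0.7, 0.3, -0.5]
opening: 0.451
grasp_force: 0.4
```

```bash
python3 -c "
from fk import *
stat();top();exp();print(clear(get_obs()['q']))
cv2.imwrite('pics/s14.png',np.hstack([cv2.resize(camera('scene')[110:270,190:360],(425,400),interpolation=cv2.INTER_CUBIC),cv2.resize(camera('top')[130:330,180:367],(374,400))]))"
```

```text
t19.23 fix mm [153.3   6.3 166.5] rot(fix)deg [ 0.  60.9  0.2] F [-0.4  0.6 -0.5] op 0.45 gf 0.4
scene blue bbox (320, 130, 15, 55)
top blue bbox (225, 183, 45, 15)
tau 60.9 need x,z [ 0.6 -1.1] -> tool dy -1.2 dz -0.0
{'blue': (np.float64(0.419), np.float64(0.452)), 'red': (np.float64(0.32), np.float64(0.248)), 'green': (np.float64(0.14), np.float64(0.188)), 'black': (np.float64(0.159), np.float64(0.129)), 'wcz': np.float64(0.323)}
```

View pics/s14.png

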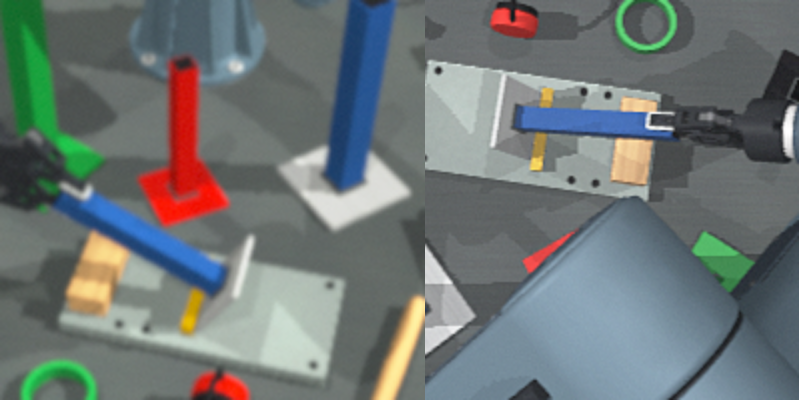

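Emit:
servo_tool --commands "-0.0349 0 0 0 -7.2 -1.6 0.46; -0.0349 0 0 0 -7.2 -1.6 0.47; -0.0349 0 0 0 -7.2 -1.6 0.48; -0.0349 0 0 0 -7.2 -1.6 0.49; -0.0175 0 0 0 -4.5 -0.8 0.5"

```text
time_s: 20.05
eef_pos: [0.5322, -0.0995, 0.1397]
eef_rot: [0.035, 0.048, 0.818, 0.572]
wrist_force: [-0.3, -1.8, -0.3]
opening: 0.5
grasp_force: 0.5
```

```bash
python3 -c "
from fk import *
stat();top();exp();print(clear(get_obs()['q']))"
```

```text
t20.05 fix mm [174.1   6.6 139.7] rot(fix)deg [ 0.  70.   0.2] F [ 1.8 -0.1 -0.3] op 0.5 gf 0.5
scene blue bbox (320, 130, 15, 55)
top blue bbox (229, 184, 41, 15)
tau 69.9 need x,z [ 0.2 -0.4] -> tool dy -0.4 dz -0.1
{'blue': (np.float64(0.429), np.float64(0.472)), 'red': (np.float64(0.316), np.float64(0.263)), 'green': (np.float64(0.118), np.float64(0.187)), 'black': (np.float64(0.154), np.float64(0.118)), 'wcz': np.float64(0.249)}
```

Emit:
servo_tool --commands "0 0 0 0 -6 -1 0.51; 0 0 0 0 -6 -1 0.52; 0 0 0 0 -6 -1 0.53; 0 0 0 0 -6 -1 0.54; 0 0 0 0 -6 -1 0.55"

```text
time_s: 20.78
eef_pos: [0.5308, -0.1142, 0.1139]
eef_rot: [0.035, 0.047, 0.819, 0.571]
wrist_force: [-0.2, 0.6, -1.5]
opening: 0.552
grasp_force: 0.6
```

```bash
python3 -c "
from fk import *
stat();top();exp();print(clear(get_obs()['q']))"
```

```text
t20.77 fix mm [188.8   6.9 113.9] rot(fix)deg [ 0.1 69.8  0.3] F [-0.6 -0.3 -1.5] op 0.55 gf 0.6
scene blue bbox (321, 130, 14, 55)
top blue bbox (232, 184, 38, 16)
tau 69.8 need x,z [-15.   25.9] -> tool dy 29.5 dz 5.2
{'blue': (np.float64(0.433), np.float64(0.485)), 'red': (np.float64(0.315), np.float64(0.273)), 'green': (np.float64(0.113), np.float64(0.188)), 'black': (np.float64(0.163), np.float64(0.118)), 'wcz': np.float64(0.224)}
```

Emit:
servo_tool --commands "0 0 0 0 -6 -0.5 0.56; 0 0 0 0 -6 -0.5 0.57; 0 0 0 0 -6 0 0.58; 0 0 0 0 -5 0 0.59; 0 0 0 0 -5 0 0.6"

```text
time_s: 21.5
eef_pos: [0.5296, -0.1246, 0.0879]
eef_rot: [0.035, 0.047, 0.819, 0.571]
wrist_force: [1.6, 0.1, -1.8]
opening: 0.601
grasp_force: 0.6
```

```bash
python3 -c "
from fk import *
stat();top()"
```

```text
t21.50 fix mm [199.4   7.   87.9] rot(fix)deg [ 0.1 69.8  0.3] F [-0.3  1.5 -1.8] op 0.6 gf 0.6
scene blue bbox (321, 130, 14, 56)
top blue bbox (235, 185, 35, 16)
```

Emit:
servo_tool --commands "0 0 0 0 -4 0 0.6; 0 0 0 0 -3 0 0.6; 0 0 0 0 -3 0 0.6; 0 0 0 0 -3 0 0.6; 0 0 0 0 -3 0 0.6"

```text
time_s: 22.22
eef_pos: [0.529, -0.1301, 0.0731]
eef_rot: [0.035, 0.047, 0.819, 0.571]
wrist_force: [-0.3, -0.5, -3.1]
opening: 0.601
grasp_force: 0.7
```

```bash
python3 -c "
from fk import *
stat();top()"
```

```text
t22.23 fix mm [204.8   7.1  73.1] rot(fix)deg [ 0.1 69.8  0.3] F [ 0.5 -0.2 -3.1] op 0.6 gf 0.7
scene blue bbox (320, 130, 15, 55)
top blue bbox (236, 185, 34, 16)
```

Emit:
servo_tool --commands "0 0 0 0 -2 0 0.6; 0 0 0 0 -2 0 0.6; 0 0 0 0 -2 0 0.6; 0 0 0 0 0 0 0.6"

```text
time_s: 22.82
eef_pos: [0.5288, -0.1321, 0.0676]
eef_rot: [0.035, 0.047, 0.819, 0.571]
wrist_force: [-0.3, 0.2, -0.3]
opening: 0.6
grasp_force: 0.0
```

```bash
python3 -c "
from fk import *
stat();top()"
```

```text
t22.82 fix mm [206.9   7.1  67.6] rot(fix)deg [ 0.1 69.8  0.3] F [-0.2 -0.3 -0.3] op 0.6 gf 0.0
scene blue bbox (320, 130, 15, 55)
top blue bbox (236, 185, 34, 16)
```

Emit:
servo_tool --commands "0 0 0 0 -2 0 0.6; 0 0 0 0 -2 0 0.6; 0 0 0 0 0 0 0.6"

```text
time_s: 23.3
eef_pos: [0.5286, -0.1335, 0.0637]
eef_rot: [0.035, 0.047, 0.819, 0.571]
wrist_force: [0.2, -1.7, 0.3]
opening: 0.598
grasp_force: 0.0
```

```bash
python3 -c "
from fk import *
stat();top()"
```

```text
t23.30 fix mm [208.3   7.1  63.7] rot(fix)deg [ 0.1 69.8  0.3] F [1.6 0.4 0.3] op 0.6 gf 0.0
scene blue bbox (321, 130, 14, 55)
top blue bbox (236, 185, 34, 16)
```

Emit:
servo_tool --commands "0 0 0 0 0 0 0.68; 0 0 0 0 0 0 0.72; 0 0 0 0 0 -8 0.72; 0 0 0 0 0 -12 0.72; 0 0 0 0 0 -30 0.72"

```text
time_s: 24.02
eef_pos: [0.5227, -0.1801, 0.0813]
eef_rot: [0.034, 0.047, 0.818, 0.572]
wrist_force: [0.6, -0.3, -0.0]
opening: 0.72
grasp_force: 0.0
```

```bash
python3 -c "
from fk import *
stat();top();print(clear(get_obs()['q']))"
```

```text
t24.02 fix mm [255.2   6.8  81.3] rot(fix)deg [-0.  69.9  0.3] F [ 0.3  0.6 -0. ] op 0.72 gf 0.0
scene blue bbox (320, 130, 15, 55)
top blue bbox (236, 185, 34, 16)
{'blue': (np.float64(0.454), np.float64(0.545)), 'red': (np.float64(0.332), np.float64(0.325)), 'green': (np.float64(0.125), np.float64(0.193)), 'black': (np.float64(0.209), np.float64(0.117)), 'wcz': np.float64(0.193)}
```

Emit:
servo_tool --commands "0 0 0 0 0 -25 0.72; 0 0 0 0 50 -18 0.72; 0 0 0 0 50 -18 0.72; 0 0 0 0 50 -18 0.72; 0 0 0 0 0 0 0.72"

```text
time_s: 24.75
eef_pos: [0.5208, -0.2036, 0.2534]
eef_rot: [0.038, 0.045, 0.82, 0.569]
wrist_force: [-0.8, -0.1, -0.1]
opening: 0.72
grasp_force: 0.0
```

Run:
```python
from fk import *
stat()
t=camera("top");cv2.imwrite("pics/t20.png",t);s=camera("scene");cv2.imwrite("pics/s20.png",s)
g=t.min(2)
# laid tube: blue mask centreline at z~.085 top face, foot at top edge z .12
for b in blobs(t,(100,90,40),(125,255,255),(200,150,340,230),40)[:2]:
    r=[w2f(ray("top",p,.085))*1000 for p in rect(b)];print(np.round(r,0).tolist())
cv2.imwrite("pics/f.png",np.hstack([cv2.resize(t[140:240,180:330],(450,300),interpolation=cv2.INTER_CUBIC),cv2.resize(s[150:270,190:340],(350,300),interpolation=cv2.INTER_CUBIC)]))
```

```text
t24.75 fix mm [278.8   7.8 253.4] rot(fix)deg [ 0.4 69.5  0.5] F [ 0.2 -0.8 -0.1] op 0.72 gf 0.0
[[4.0, -15.0], [4.0, 20.0], [235.0, 20.0], [234.0, -14.0]]
```

View pics/f.png

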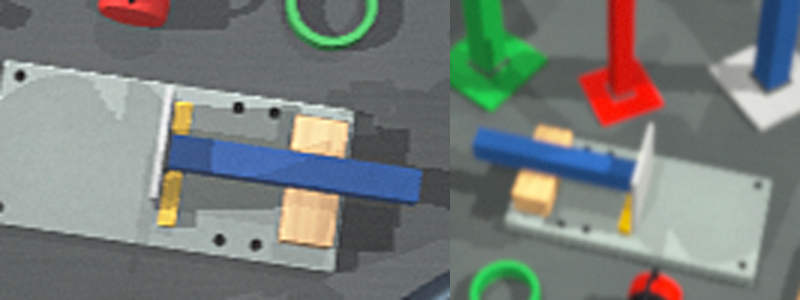

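The tube is lying on the rest. Its end is at fixture x of about 234 mm and y of about +3 mm, the foot is against the stop, and the arm is clear.

```bash
python3 -c "
from bench import *
print(hand_in())"
```

```text
the job is handed in; nothing more can be done
None
```

I pushed the post to the stop, tipped it over the bar and lowered it supported onto the rest, then handed the job in with the arm clear. On the first push it leaned about 25–30° before I backed off and it settled upright; no verdict came back.

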